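# Press the bush home in a connecting rod

## Robot

A 6-joint arm with a two-finger parallel gripper is mounted at the origin on the work surface. World frame = base frame: x ahead of the robot, y to its left, z up, the work surface at z = 0. Lengths are in m, angles in rad, forces in N, time in s.
With the tool pointing down it reaches from about 0.35 to 0.8 m from the base axis. Payload 7.3 kg.
Tool frame: the origin (TCP) lies at the very end of the fingers, on their centre line; the grasp point (between the pads) lies 19 mm behind it; z points along the fingers, y is the line along which they close (so a half turn about z gives the same grasp; the last joint's range is limited). The gripper opens to 85 mm and grips with 20 to 120 N. Pads are 22 mm wide; open, the fingers measure 114 mm over their backs; the gripper's body (76 mm by 85 mm) begins 54 mm behind the grasp point. The pads swing forward as they close: fully open they stand 13 mm farther back than shut.
Start: joints at [1.15, 0.342, 1.524, -0, 1.275, -0.146], TCP at [0.142, 0.505, 0.231] pointing down, gripper open.
Joint ranges: [-2.53, 2.53], [-0.77, 2.02], [0.04, 2.7], [-1, 4.14], [0.28, 2.66], [-3.11, 3.11]. Speed limits (rad/s): [2.57, 2.57, 3.14, 3.14, 3.14, 3.14].

## Interface

Orientations are given as a unit quaternion [x, y, z, w].
In Python, from workcell import ctrl gives the robot as it stands.
- The arm moves only by the shell command python3 -m creep 'ROWS' [FORCE]. ROWS is JSON, a list of rows, each a list of 3 entries, a list of its own where there are three numbers: the shift along the tool's x, y, z in m, then the turn, a rotation vector about the tool's x, y, z in degrees, then the closure, from 0 (fully open) to 1 (shut). In form: [[[x, y, z], [rx, ry, rz], gripper], ...]. A call has 1 to 10 rows; each row is the pose to reach, as a shift and turn from the pose commanded when the call began, along the tool's axes at that moment; what a row does not reach only later rows make up. A row lasts 1/8 s, in which the tool goes at most 62.5 mm and 10.7 degrees, less where a joint would pass 70% of its speed; a pose out of reach is approached as far as the arm can. A call with a gripper value outside its range is refused whole. The fingers move at their own pace and stop on an object; FORCE is the grip in N (left out, the last holds). Time passes only in rows, so rows that repeat a pose let the fingers close. It gives the time, the measured TCP pose, the force, the opening and the grip force at its end, in the units of the state.
- ctrl.get_state(): the state, without advancing time (a new reading comes with each control period).
- ctrl.read_camera(name): name is "scene" or "top"; returns a dict with "frame" (480x640x3 uint8, red, green, blue), "z_map" (480x640 float32, m along the optical axis (not along the pixel's ray), 0 where there is no reading), "camera_matrix" (3x3 intrinsics, pixels), "view" (4x4, takes a point from world to camera coordinates). Camera axes: x right, y up, looking along -z (the intrinsics and any distortion apply to the point x, -y, -z); pixel columns grow to the right and rows downward; lengths in m; the calibration is good to about 2 mm. A picture is of the moment at which its call begins.
- ctrl.finish_job(): hands the job in; it is judged then, once.
Trained networks look in a picture, given as the dict that the camera call returned (one of the last four; its "shot" number tells which), for a name from the list of things; names that differ only in an ending like _2 or _b are one class to them, and where a whole thing is asked for, a point or a joint stands for the part that bears it (a point fixed in the world has none). Each returns a list of dicts, best first, with "score" (0 to 1); they miss things now and then, are a little off and sometimes report something else, mostly with a low value. They report only what shows in the picture. A call takes as long as a camera call. They do not tell look-alikes from the thing itself.
- ctrl.find_in(picture, target): "box" ([left, top, right, bottom] in pixels, round what is visible of it).
- ctrl.trace(picture, target): "mask" (480x640 bool, what is visible of it) and "box" ([left, top, right, bottom] in pixels, round what is visible of it).
The state is a dict: "time": time; "q": joint angles; "qd": joint speeds; "joint_torque": joint torques, N m; "tcp_pos": TCP position; "tcp_rot": TCP orientation; "ft_force": force on the tool from outside, world axes, zero at the start; "torque": the same for the moment, N m; "grip_width": finger opening in m; "gripper_force": force on a finger pad.
Only numpy, scipy, OpenCV 4.12 (cv2) and the standard library are available. Lean on these libraries where they do the work, as an engineer would, in place of code of your own. Each camera call takes 0.05 s, during which the arm holds its last target. There are 200 camera calls.

## Task

Slide the brass connecting rod, bush side up and big end first, into the guide of the small bench press until it meets the back stop, and let go of it. Then press the knurled cap of the press straight down, through the first light stop where the ram meets the bush, until the bush's flange is fully home at the firmer second stop, without leaning on it harder than that (never over 22 N on the press), and release so that the ram springs back up. Leave the rod lying in the press and do not disturb the other engine parts.

Things in the scene. Friction and masses are not known exactly. Their poses are not given: they have to be found in the camera images.
- press: Grey steel bench press fixed to the desk. Origin on the desk, on the vertical ram axis; z up; +x points into the press, to its column; the rod slides in along +x. Base x -46..+66, y +-46, z 0..25 mm, with a tongue 34 mm wide out to x -76; column x 42..66, y +-22; head over the seat x -16..+66, y +-22, z 88..126. No part of it may get more than 22 N from the robot.
- press_seat (a point): Point on the guide's floor on the ram axis, 25 mm above the desk, axes as the press; the seated rod's origin belongs here. Two rails 10 mm high leave a channel 39 mm wide, x -28..+20 mm from here; the back stop's face is at x = +18. The ram's flat foot, 24 mm across, hangs 30 mm above this point at rest.
- press_mouth (a point): Middle of the guide's flared mouth, about 45 mm wide between the rails' ends, on the floor 45 mm before the seat; axes as the press.
- press_head (a point): Point on the ram axis, 126 mm above the desk, at the top of the head. Above it is the flat round knurled steel cap to press, 34 mm across, 13 mm thick. The cap is set on a screw: its top is 163 to 191 mm above the desk at rest, different each time and not measured, so feel for it. It does not shift on its screw under the press.
- ram (a joint): Ram travel, m: 0 up at rest, about 0.016 with a seated rod's bush home; springs back. Force on the cap: 2 to 3.5 N for 8.5 to 12 mm until the foot meets the bush (first stop, soft); the bush yields and moves at 8 to 9 N; once home (second stop) the force jumps to 12 N, then grows 4 N per mm as an overload spring in the cap gives, for 4 mm, then solid.
- rod: Loose brass connecting rod lying flat, 0.24 to 0.34 kg, 12 mm thick. Origin: centre of the underside of its square big end (36 x 36 mm); z up. The shank, 14 mm wide, 12 mm thick, runs along -x to the round little end, 26 mm across, at x = -140 mm. A steel bush with a 23 mm flange stands up from the big end, its top up to 20 mm above the underside; 14 mm when home.
- rod_grip (a point): Point in the middle of the shank, 105 mm from the big end's centre along -x and 6 mm above the underside: a good place to take it across the shank (14 mm wide), well clear of the press head. Axes as the rod.
- bush (a joint): How far the bush has been pressed into the rod, m: 0 to 0.0015 at the start, 0.006 fully home. It stays where it is pushed (friction 5 N).
- crosshead: Chrome crosshead, block 55 x 38 x 31 mm with a stub of rod; bystander. Origin under its centre.
- wheel: Knurled brass regulator wheel, 51 mm across, 16 mm high; bystander. Origin under its centre.
- cover: Cast aluminium cylinder cover, round flange 64 mm across, 19 mm high; bystander. Origin under its centre.
- deflector: Black plastic smoke deflector, an upright plate 85 mm long and 79 mm high on a 30 mm foot; bystander. Origin under the centre of its foot.
Not all that is in view belongs to the job. Several things look just like the rod: the one meant starts farthest to the robot's left.

How it is judged:
On the way, in this order (a step that is already met when the one before it is completed fails the run):
1. the rod lies flat in the guide, big end under the ram, let go, with its bush still standing proud (distance between rod and press_seat below 0.004 m and angle between the x axis of rod and the x axis of press, either way round below 0.09 rad and angle between rod's own z axis and vertical below 0.05 rad and value of joint bush below 0.0025 m and contact force between the fingers and rod below 0.2 N), for 0.1 s.
2. the ram has been pressed down and the bush is fully home under it (value of joint bush above 0.0054 m and value of joint ram above 0.0135 m and horizontal distance between rod and press_seat below 0.004 m), for 0.1 s.
3. the cap is released and the ram is back up (value of joint ram below 0.0015 m), for 0.2 s.
At the end, for the whole second after the job is handed in: The bush is home (pressed in more than 5.4 of its 6 mm), the ram is back up (within 1.5 mm of rest), and the rod lies at rest, flat in the press guide: its big end within 4 mm of the seat under the ram and along the guide within 0.09 rad (value of joint bush above 0.0054 m and value of joint ram below 0.0015 m and distance between rod and press_seat below 0.004 m and angle between the x axis of rod and the x axis of press, either way round below 0.09 rad and angle between rod's own z axis and vertical below 0.05 rad and linear speed of rod below 0.01 m/s); the robot touches nothing.
It fails at once if the robot pushes on the press with more than 22 N (contact force between any of the fingers, the arm and press above 22 N).
It fails at once if one of the other engine parts is moved by more than 15 mm (distance of any of crosshead, wheel, cover, deflector from where it was at the start of the episode above 0.015 m).
It also fails if it takes over 59 s, if anything falls off the work surface, if the arm or the gripper's body presses on something with over 40 N, if the wrist force passes 120 N, or if a joint passes its speed limit or range.

## Working session

There is one attempt and no reset: what is moved stays moved. The work goes in short steps, Python scripts to look and compute and a shell command to move; the robot and the scene stay as the last step left them, time stands still between calls to the robot, and variables do not carry over. Pictures are saved under pics/ and viewed, at most 10 in all, crops included, and the job is handed in when it is done.

```bash
mkdir -p pics; ls
cat > h.py <<'E'
import numpy as np,cv2
from workcell import ctrl
def cloud(p):
    z=p["z_map"];K=np.array(p["camera_matrix"]);V=np.array(p["view"])
    v,u=np.mgrid[:480,:640]
    c=np.stack([(u-K[0,2])/K[0,0]*z,-(v-K[1,2])/K[1,1]*z,-z,np.ones_like(z)],-1)
    w=c@np.linalg.inv(V).T
    w[z==0]=np.nan
    return w[...,:3]
def save(p,n): cv2.imwrite(n,p["frame"][...,::-1])
E
python3 - <<'E'
from h import *
s=ctrl.get_state();print(s["tcp_pos"],s["tcp_rot"],s["time"],s["ft_force"],s["grip_width"])
out=[]
for n in("top","scene"):
    p=ctrl.read_camera(n);save(p,f"pics/{n}0.png");W=cloud(p);np.save(n+"0.npy",W)
    print(n,np.round(np.linalg.inv(p["view"])[:3],3).tolist(),np.round(p["camera_matrix"],1).tolist())
    for t in("rod","press","crosshead","wheel","cover","deflector"):
        for d in ctrl.trace(p,t):
            m=d["mask"];q=W[m];q=q[~np.isnan(q[:,0])]
            if len(q)<5: continue
            print(n,t,round(d["score"],2),[int(b) for b in d["box"]],np.round(np.median(q,0),3),np.round(np.percentile(q,2,0),3),np.round(np.percentile(q,98,0),3))
E
```

```text
pics
[0.14228956 0.50494357 0.23062264] [ 1.36984090e-01  9.90572949e-01 -7.38796730e-04 -2.14634095e-04] 0.0 [-0.0932316   0.19277304  0.13878015] 0.0855014971415491
top [[-0.01, 0.995, -0.102, 0.447], [-1.0, -0.01, -0.004, -0.075], [-0.005, 0.101, 0.995, 1.338]] [[527.7, 0.0, 311.3], [0.0, 527.7, 242.2], [0.0, 0.0, 1.0]]
top rod 0.77 [454, 313, 517, 358] [ 0.339 -0.517  0.013] [ 0.298 -0.573  0.   ] [ 0.397 -0.429  0.023]
top rod 0.72 [445, 197, 512, 223] [ 0.667 -0.512  0.014] [ 0.639 -0.57   0.003] [ 0.693 -0.416  0.026]
top rod 0.72 [190, 196, 230, 262] [0.61  0.173 0.035] [0.542 0.139 0.013] [0.674 0.224 0.183]
top rod 0.56 [348, 219, 365, 281] [ 0.584 -0.185  0.014] [ 0.482 -0.199  0.004] [ 0.638 -0.169  0.022]
top press 0.61 [186, 194, 230, 261] [0.611 0.173 0.034] [0.544 0.138 0.001] [0.675 0.228 0.183]
top crosshead 0.9 [321, 147, 338, 175] [ 0.792 -0.119  0.032] [ 0.758 -0.14   0.   ] [ 0.823 -0.101  0.037]
top wheel 0.71 [228, 153, 246, 175] [0.783 0.116 0.011] [0.76  0.095 0.   ] [0.807 0.139 0.019]
top cover 0.64 [115, 266, 144, 291] [0.502 0.387 0.011] [0.474 0.363 0.0
[... 743 characters left out ...]
, 413, 242] [0.633 0.168 0.043] [0.547 0.136 0.007] [0.68  0.208 0.181]
scene press 0.69 [359, 292, 381, 315] [ 0.796 -0.123  0.03 ] [ 0.756 -0.142  0.   ] [ 0.821 -0.098  0.039]
scene crosshead 0.73 [360, 292, 378, 316] [ 0.797 -0.123  0.03 ] [ 0.756 -0.142  0.   ] [ 0.821 -0.098  0.039]
scene wheel 0.56 [411, 260, 425, 272] [0.786 0.113 0.011] [ 0.762  0.094 -0.003] [0.807 0.138 0.019]
scene cover 0.62 [370, 186, 414, 244] [0.632 0.169 0.042] [0.544 0.136 0.005] [0.68  0.215 0.181]
scene cover 0.54 [398, 178, 413, 189] [0.507 0.385 0.01 ] [ 0.475  0.361 -0.001] [0.532 0.419 0.023]
scene deflector 0.96 [224, 288, 251, 317] [ 0.524 -0.411  0.037] [ 0.481 -0.43  -0.   ] [ 0.563 -0.392  0.085]
```

Run:
```python
import cv2,numpy as np
im=cv2.imread("pics/top0.png")
a=cv2.resize(im[180:300,90:530],(790,215),interpolation=cv2.INTER_CUBIC)
b=cv2.resize(im[190:290,170:270],(380,380),interpolation=cv2.INTER_CUBIC)
c=cv2.resize(im[205:295,315:405],(380,380),interpolation=cv2.INTER_CUBIC)
o=np.zeros((600,790,3),np.uint8);o[:215]=a;o[218:598,:380]=b;o[218:598,400:780]=c
cv2.imwrite("pics/c1.png",o)
```

```text
(no output)
```

View pics/c1.png

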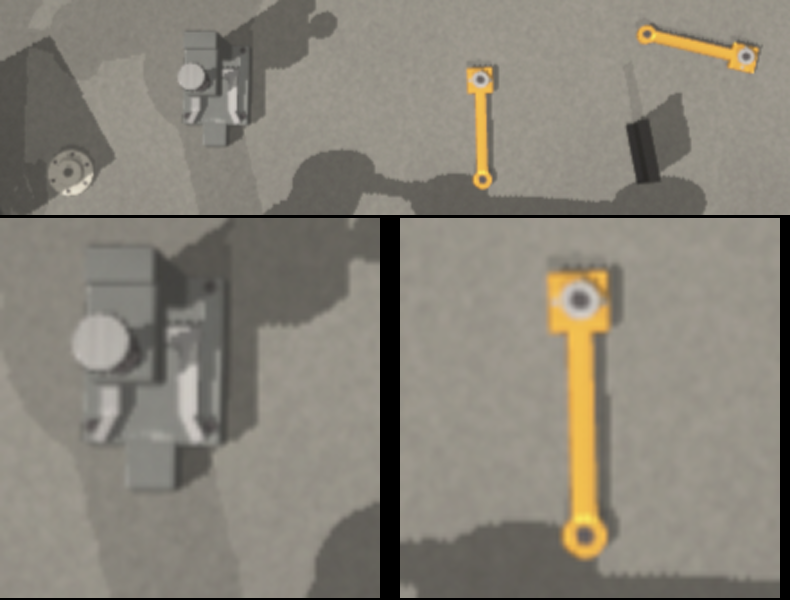

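View pics/top0.png

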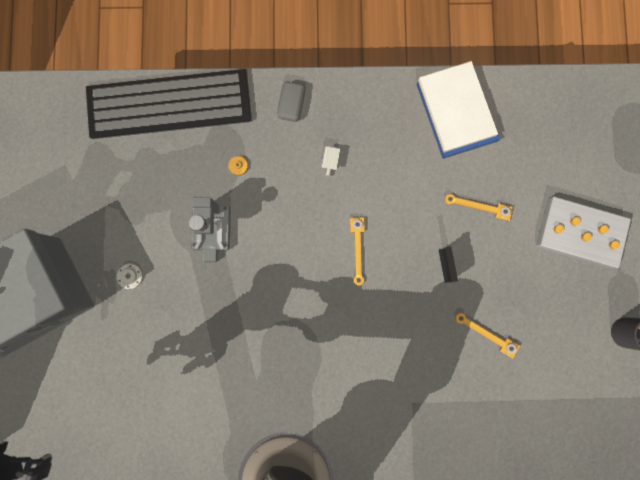

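Rod look-alikes: px (357,250), (480,207) and (487,335). The first has the largest y (-0.19, the others are at -0.51), so it is farthest to the robot's left. The crop shows it as a rod with its bush up: big end at (358,224), little end at (359,281), pointing away from the robot. The press's cap is at about (197,222) and its mouth faces the robot. Next I'll fit both poses.

```bash
cat >> h.py <<'E'
def plane(p,uv,z):
    K=np.array(p["camera_matrix"]);M=np.linalg.inv(p["view"])
    d=np.c_[(uv[:,0]-K[0,2])/K[0,0],-(uv[:,1]-K[1,2])/K[1,1],-np.ones(len(uv))]@M[:3,:3].T
    return M[:3,3]+d*((z-M[2,3])/d[:,2])[:,None]
def rodpose(p,box,z):
    hsv=cv2.cvtColor(p["frame"],cv2.COLOR_RGB2HSV)
    m=(hsv[...,0]>12)&(hsv[...,0]<32)&(hsv[...,1]>120)
    k=np.zeros_like(m);k[box[1]:box[3],box[0]:box[2]]=1
    v,u=np.nonzero(m&k);q=plane(p,np.c_[u,v].astype(float),z)[:,:2]
    c=q.mean(0);d=np.linalg.svd(q-c,full_matrices=False)[2][0]
    s=(q-c)@d; n=np.array([-d[1],d[0]]); t=(q-c)@n
    lo,hi=s.min(),s.max(); sh=(s>lo+.035)&(s<hi-.045)
    # big end is the wide side
    if np.ptp(t[s<lo+.03])>np.ptp(t[s>hi-.03]): d=-d;n=-n;s=-s;t=-t;lo,hi=s.min(),s.max()
    sh=(s>lo+.035)&(s<hi-.045); a=np.polyfit(s[sh],t[sh],1)
    ang=np.arctan2(d[1],d[0])+np.arctan(a[0]); e=np.array([np.cos(ang),np.sin(ang)])
    mid=c+n*a[1]; ss=(q-mid)@e; L=np.ptp(ss)
    big=mid+e*((ss.max()+ss.min())/2+(18-153)/2e3+.153/2+ -0.009) if 0 else mid+e*((ss.max()+ss.min())/2+.0675)
    return big,ang,L
E
python3 - <<'E'
from h import *
from scipy.optimize import least_squares
P={n:ctrl.read_camera(n) for n in("top","scene")}
for n,b in(("top",(340,205,375,290)),("scene",(280,255,328,297))):
    big,a,L=rodpose(P[n],b,.012);print("rod",n,big.round(4),np.degrees(a).round(2),L.round(4))
    W=cloud(P[n]).reshape(-1,3);W=W[~np.isnan(W[:,0])]
    W=W[(W[:,0]>.52)&(W[:,0]<.72)&(W[:,1]>.08)&(W[:,1]<.26)]
    for nm,l,h in(("cap",.165,.2),("head",.118,.132),("base",.02,.029),("rails",.031,.04)):
        q=W[(W[:,2]>l)&(W[:,2]<h)]
        if len(q)<4: print(n,nm,len(q));continue
        r=cv2.minAreaRect(q[:,:2].astype(np.float32)*1000)
        print(n,nm,len(q),"c",np.round(r[0],1),"sz",np.round(r[1],1),"ang",round(r[2],1),"med z",np.median(q[:,2]).round(4),"mean",q[:,:2].mean(0).round(4))
E
```

```text
rod top [ 0.6269 -0.1863] -0.32 0.172
top cap 203 c [611.9 184. ] sz [33.3 33.2] ang 88.4 med z 0.1807 mean [0.6111 0.1831]
top head 320 c [637.6 183.3] sz [82.2 45.1] ang 0.5 med z 0.1271 mean [0.6331 0.178 ]
top base 744 c [606.4 183.9] sz [ 92.3 140. ] ang 88.5 med z 0.0257 mean [0.5974 0.1733]
top rails 252 c [604.5 168.4] sz [ 75.5 125.9] ang 49.8 med z 0.0351 mean [0.6036 0.1732]
rod scene [ 0.6297 -0.1883] 0.28 0.1747
scene cap 84 c [613.3 180.1] sz [31.6 39.6] ang 14.6 med z 0.1789 mean [0.6143 0.1802]
scene head 189 c [638.  181.7] sz [85.2 53.2] ang 2.2 med z 0.126 mean [0.6405 0.1763]
scene base 298 c [612.1 172.6] sz [147.9  92.3] ang 9.0 med z 0.0254 mean [0.6139 0.1702]
scene rails 138 c [612.7 169.7] sz [140.7  86.6] ang 8.5 med z 0.034 mean [0.62   0.1667]
```

```bash
cat >> h.py <<'E'
from scipy.spatial.transform import Rotation as R
def go(pos,yaw=0.):
    """shift (tool axes) and turn (deg) from measured pose to pos, tool down, tool y = world y turned by yaw deg"""
    s=ctrl.get_state();r=R.from_quat(s["tcp_rot"])
    t=R.from_euler("z",yaw,degrees=True)*R.from_matrix([[-1,0,0],[0,1,0],[0,0,-1]])
    print("t",round(s["time"],2),"tcp",np.round(s["tcp_pos"],4),"shift",np.round(r.inv().apply(np.array(pos)-s["tcp_pos"]),4).tolist(),"turn",np.round((r.inv()*t).as_rotvec(degrees=True),2).tolist(),"q",np.round(s["q"],2),"f",np.round(s["ft_force"],1),"w",round(s["grip_width"],4))
E
python3 -c "
from h import *
go([.523,-.187,.12])"
```

```text
t 0.8 tcp [0.1424 0.5053 0.2313] shift [-0.5541, -0.5631, 0.1113] turn [0.01, 0.0, -15.75] q [ 1.15  0.34  1.52  0.    1.28 -0.15] f [-0.1 -0.3  0.6] w 0.0854
```

```bash
python3 -m creep '[[[-0.554,-0.563,0.05],[0,0,-15.75],0.6],[[-0.554,-0.563,0.05],[0,0,-15.75],0.6],[[-0.554,-0.563,0.05],[0,0,-15.75],0.6],[[-0.554,-0.563,0.05],[0,0,-15.75],0.6],[[-0.554,-0.563,0.05],[0,0,-15.75],0.6],[[-0.554,-0.563,0.05],[0,0,-15.75],0.6],[[-0.554,-0.563,0.111],[0,0,-15.75],0.6],[[-0.554,-0.563,0.111],[0,0,-15.75],0.6],[[-0.554,-0.563,0.111],[0,0,-15.75],0.6],[[-0.554,-0.563,0.111],[0,0,-15.75],0.6]]' 60; python3 -c "
from h import *
go([.523,-.187,.12])"
```

```text
time: 2.05
tcp_pos: [0.4399, -0.0362, 0.1566]
tcp_rot: [0.0, 1.0, 0.0, 0.001]
ft_force: [1.1, 0.9, 0.4]
grip_width: 0.0343
gripper_force: 0.0
t 2.05 tcp [ 0.4399 -0.0362  0.1566] shift [-0.0832, -0.1508, 0.0367] turn [0.0, 0.06, -0.03] q [-0.26  0.27  1.85  0.    1.01 -1.83] f [1.1 0.9 0.4] w 0.0343
```

```bash
python3 -m creep '[[[-0.083,-0.151,0.037],[0,0,0],0.6],[[-0.083,-0.151,0.037],[0,0,0],0.6],[[-0.083,-0.151,0.037],[0,0,0],0.6],[[-0.083,-0.151,0.037],[0,0,0],0.6],[[-0.083,-0.151,0.037],[0,0,0],0.6]]'
python3 - <<'E'
from h import *
go([.523,-.187,.12])
for n,b in(("top",(340,205,375,290)),("scene",(280,255,328,297))):
    p=ctrl.read_camera(n);save(p,f"pics/{n}1.png")
E
python3 -c "
import cv2,numpy as np
a=cv2.imread('pics/top1.png')[190:310,300:420];b=cv2.imread('pics/scene1.png')[210:310,250:350]
cv2.imwrite('pics/c2.png',np.hstack([cv2.resize(x,(400,400),interpolation=2) for x in(a,b)]))"
```

```text
time: 2.68
tcp_pos: [0.5215, -0.1846, 0.1194]
tcp_rot: [0.0, 1.0, 0.0, -0.001]
ft_force: [-0.3, 1.3, -0.4]
grip_width: 0.0337
gripper_force: 0.0
t 2.67 tcp [ 0.5215 -0.1846  0.1194] shift [-0.0015, -0.0024, -0.0006] turn [0.05, -0.06, -0.01] q [-0.48  0.51  1.6   0.    1.04 -2.05] f [-0.3  1.3 -0.4] w 0.0337
```

View pics/c2.png

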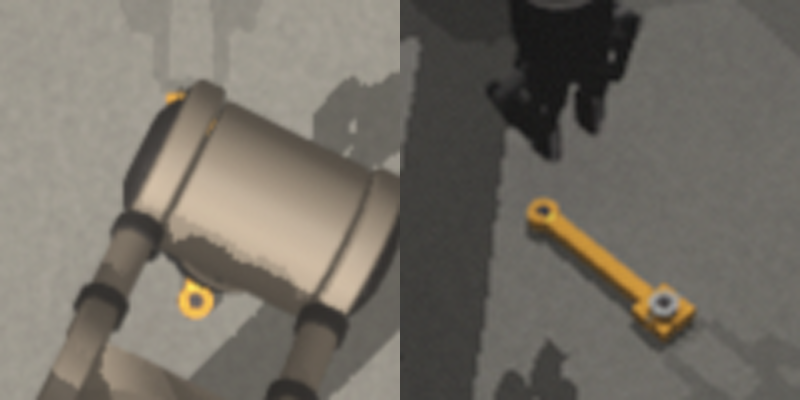

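The crop shows the open fingers above the shank at about the right spot, with the rod free below (scene crop, 540,210 to 665,310). Now descending to grip.

```bash
python3 -m creep '[[[-0.001,-0.001,0.06],[0,0,0],0.6],[[-0.001,-0.001,0.10],[0,0,0],0.6],[[-0.001,-0.001,0.115],[0,0,0],0.6],[[-0.001,-0.001,0.115],[0,0,0],0.6],[[-0.001,-0.001,0.115],[0,0,0],0.9],[[-0.001,-0.001,0.115],[0,0,0],1],[[-0.001,-0.001,0.115],[0,0,0],1],[[-0.001,-0.001,0.115],[0,0,0],1],[[-0.001,-0.001,0.115],[0,0,0],1]]' 110; python3 -c "
from h import *
go([.523,-.187,.12])"
```

```text
time: 3.9
tcp_pos: [0.5242, -0.1865, 0.007]
tcp_rot: [-0.0, 1.0, -0.001, 0.002]
ft_force: [-0.7, 0.5, 4.7]
grip_width: 0.0093
gripper_force: 108.1
t 3.9 tcp [ 0.5242 -0.1865  0.007 ] shift [0.0008, -0.0007, -0.113] turn [-0.09, 0.19, 0.02] q [-0.48  0.67  1.68  0.    0.79 -2.05] f [-0.7  0.5  4.7] w 0.0093
```

```bash
python3 -m creep '[[[0,0,-0.02],[0,0,0],1],[[0,0,-0.06],[0,0,0],1],[[0,0,-0.09],[0,0,0],1],[[0,0,-0.09],[0,0,0],1],[[0,0,-0.09],[0,0,0],1]]'
python3 - <<'E'
from h import *
go([.523,-.187,.12])
I=[]
for n,b in(("top",(300,190,420,310)),("scene",(250,190,370,310))):
    p=ctrl.read_camera(n);f=p["frame"][b[1]:b[3],b[0]:b[2],::-1];I.append(cv2.resize(f,(400,400),interpolation=2))
    W=cloud(p)
    hsv=cv2.cvtColor(p["frame"],cv2.COLOR_RGB2HSV);m=(hsv[...,0]>12)&(hsv[...,0]<32)&(hsv[...,1]>120)
    k=np.zeros_like(m);k[b[1]:b[3],b[0]:b[2]]=1
    q=W[m&k];q=q[q[:,2]>.03];
    A=np.c_[q[:,0],np.ones(len(q))];print(n,len(q),np.linalg.lstsq(A,q[:,2],rcond=None)[0],q.min(0),q.max(0))
cv2.imwrite("pics/c3.png",np.hstack(I))
E
```

```text
time: 4.53
tcp_pos: [0.5223, -0.1857, 0.094]
tcp_rot: [-0.0, 1.0, 0.0, -0.001]
ft_force: [0.0, 0.2, -2.6]
grip_width: 0.0098
gripper_force: 108.2
t 4.53 tcp [ 0.5223 -0.1857  0.094 ] shift [-0.0007, -0.0013, -0.026] turn [0.04, -0.07, 0.0] q [-0.48  0.54  1.62  0.    0.98 -2.05] f [ 0.   0.2 -2.6] w 0.0098
top 111 [-0.06935685  0.14198465] [ 0.47385227 -0.20302374  0.09399138] [ 0.64021266 -0.1690648   0.29166964]
scene 205 [-0.06062241  0.13264233] [ 0.47633729 -0.21339991  0.08119501] [ 0.64345917 -0.16899926  0.15175252]
```

View pics/c3.png

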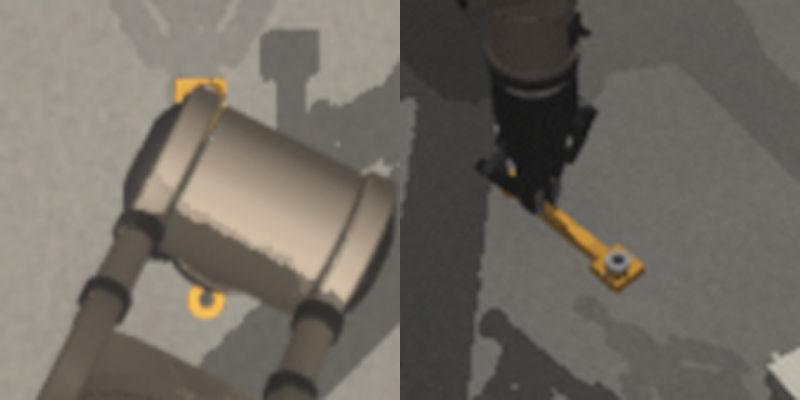

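Rod is held and lifted, with its bush up (scene crop 617,262) and the nose drooping slightly. Carrying it level with the press, in front of the mouth.

```bash
python3 -m creep '[[[0.01,0.02,0],[0,-1,0],1],[[0.02,0.06,0],[0,-2,0],1],[[0.035,0.11,0],[0,-3.5,0],1],[[0.05,0.16,0],[0,-3.5,0],1],[[0.065,0.21,0],[0,-3.5,0],1],[[0.08,0.26,0],[0,-3.5,0],1],[[0.095,0.31,0],[0,-3.5,0],1],[[0.105,0.35,0],[0,-3.5,0],1],[[0.107,0.369,0],[0,-3.5,0],1],[[0.107,0.369,0],[0,-3.5,0],1]]' 110
python3 -m creep '[[[0,0,0],[0,0,0],1],[[0,0,0],[0,0,0],1]]'
cat >> h.py <<'E'
def look(x0,x1,y0,y1,z0,name=None):
    I=[]
    for n in("top","scene"):
        p=ctrl.read_camera(n);W=cloud(p)
        hsv=cv2.cvtColor(p["frame"],cv2.COLOR_RGB2HSV);m=(hsv[...,0]>12)&(hsv[...,0]<32)&(hsv[...,1]>120)
        m&=(W[...,0]>x0)&(W[...,0]<x1)&(W[...,1]>y0)&(W[...,1]<y1)&(W[...,2]>z0)
        q=W[m]
        if len(q)<10: print(n,len(q));continue
        from scipy.stats import theilslopes
        sl=theilslopes(q[:,2],q[:,0]);big=q[q[:,0]>q[:,0].max()-.033]
        sh=q[q[:,0]<q[:,0].max()-.045]
        v,u=np.nonzero(m);uv=np.c_[u,v].astype(float)
        print(n,len(q),"pitch slope",np.round(sl[0],3),"ztop at nose",np.round(sl[1]+sl[0]*q[:,0].max(),4),"x",q[:,0].min().round(4),q[:,0].max().round(4),"big y",big[:,1].min().round(4),big[:,1].max().round(4),"mean big",big.mean(0).round(4),"shank y(x)",np.round(theilslopes(sh[:,1],sh[:,0])[:2],3))
        if name:
            b=[max(int(u.mean())-60,0),max(int(v.mean())-70,0)];I.append(cv2.resize(p["frame"][b[1]:b[1]+120,b[0]:b[0]+120,::-1],(400,400),interpolation=2))
    if name: cv2.imwrite(name,np.hstack(I))
E
python3 - <<'E'
from h import *
go([.415,.1835,.094])
look(.34,.57,.13,.24,.05,"pics/c4.png")
E
```

```text
time: 5.88
tcp_pos: [0.4151, 0.1839, 0.0938]
tcp_rot: [-0.001, 1.0, -0.0, 0.03]
ft_force: [-0.6, -1.1, -3.2]
grip_width: 0.0092
gripper_force: 108.4
time: 6.12
tcp_pos: [0.416, 0.1821, 0.0945]
tcp_rot: [0.001, 1.0, -0.0, 0.03]
ft_force: [-0.2, -0.1, -3.8]
grip_width: 0.0095
gripper_force: 108.4
t 6.12 tcp [0.416  0.1821 0.0945] shift [0.001, 0.0014, 0.0004] turn [-0.01, 3.46, -0.07] q [ 0.25  0.36  1.94 -0.02  0.78 -1.3 ] f [-0.2 -0.1 -3.8] w 0.0095
top 308 pitch slope 0.036 ztop at nose 0.1048 x 0.4287 0.534 big y 0.1648 0.199 mean big [0.5178 0.1815 0.1044] shank y(x) [0.052 0.156]
scene 173 pitch slope 0.029 ztop at nose 0.1034 x 0.3704 0.5388 big y 0.1579 0.1994 mean big [0.5273 0.1747 0.1025] shank y(x) [0.046 0.155]
```

View pics/c4.png

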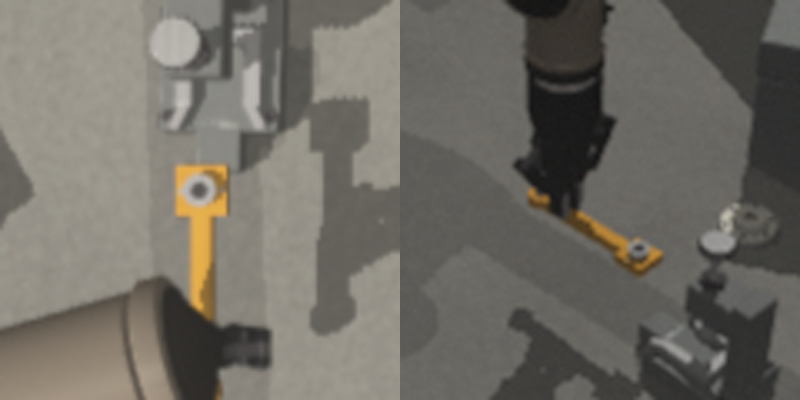

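Run:
```python
from h import *
go([.412,.183,.0365])
```

```text
t 6.22 tcp [0.4161 0.1822 0.0946] shift [0.0076, 0.0008, 0.0578] turn [-0.0, 3.48, -0.07] q [ 0.25  0.36  1.94 -0.02  0.78 -1.3 ] f [-0.1  0.2 -3.6] w 0.009
```

```bash
python3 -m creep '[[[0.004,0,0.02],[0,0.9,0],1],[[0.008,0.001,0.04],[0,1.8,0],1],[[0.008,0.001,0.058],[0,1.8,0],1],[[0.008,0.001,0.058],[0,1.8,0],1],[[0.008,0.001,0.058],[0,1.8,0],1]]'
cat >> h.py <<'E'
def rows(p,zt,x0,x1,yc):
    hsv=cv2.cvtColor(p["frame"],cv2.COLOR_RGB2HSV);m=(hsv[...,0]>12)&(hsv[...,0]<32)&(hsv[...,1]>120)
    for v in range(200,330):
        u=np.nonzero(m[v])[0]
        if len(u)<3: continue
        q=plane(p,np.array([[u.min()-.5,v],[u.max()+.5,v]],float),zt)
        if x0<q[0,0]<x1 and abs(q[:,1].mean()-yc)<.05: print(v,np.round(q[:,0].mean(),4),"yc",q[:,1].mean().round(4),"w",abs(q[0,1]-q[1,1]).round(4))
E
python3 - <<'E'
from h import *
go([.412,.183,.0365])
look(.34,.57,.13,.24,.015)
p=ctrl.read_camera("top");rows(p,.042,.40,.60,.183)
f=p["frame"][195:285,165:255,::-1];cv2.imwrite("pics/c5.png",cv2.resize(f,(600,600),interpolation=2))
E
```

```text
time: 6.85
tcp_pos: [0.412, 0.1838, 0.0369]
tcp_rot: [0.0, 1.0, 0.0, 0.015]
ft_force: [0.1, -0.4, -2.9]
grip_width: 0.0093
gripper_force: 108.3
t 6.85 tcp [0.412  0.1838 0.0369] shift [-0.0, -0.0008, 0.0004] turn [0.01, 1.74, -0.02] q [ 0.25  0.47  1.98 -0.01  0.66 -1.31] f [ 0.1 -0.4 -2.9] w 0.0093
top 258 pitch slope 0.001 ztop at nose 0.0439 x 0.4302 0.5307 big y 0.1646 0.2001 mean big [0.5147 0.1818 0.0437] shank y(x) [0.072 0.149]
scene 166 pitch slope 0.022 ztop at nose 0.0435 x 0.3647 0.5377 big y 0.1607 0.202 mean big [0.5235 0.1763 0.0428] shank y(x) [0.034 0.163]
263 0.5305 yc 0.1839 w 0.0345
264 0.528 yc 0.1826 w 0.0369
265 0.5256 yc 0.1826 w 0.0369
266 0.5231 yc 0.1838 w 0.0345
267 0.5207 yc 0.1838 w 0.0345
268 0.5182 yc 0.1838 w 0.0345
271 0.5108 yc 0.1837 w 0.0344
272 0.5084 yc 0.1837 w 0.0344
273 0.5059 yc 0.1836 w 0.0344
274 0.5034 yc 0.1836 w 0.0344
275 0.501 yc 0.1836 w 0.0344
276 0.4985 yc 0.1836 w 0.0344
277 0.4961 yc 0.186 w 0.0246
278 0.4936 yc 0.1835 w 0.0147
279 0.4912 yc 0.1835 w 0.0147
280 0.4887 yc 0.1835 w 0.0147
281 0.4863 yc 0.1834 w 0.0147
282 0.4838 yc 0.1834 w 0.0147
283 0.4814 yc 0.1834 w 0.0147
284 0.479 yc 0.1834 w 0.0147
285 0.4765 yc 0.1834 w 0.0147
286 0.4741 yc 0.1833 w 0.0147
287 0.4716 yc 0.1833 w 0.0147
288 0.4692 yc 0.1833 w 0.0147
289 0.4667 yc 0.1833 w 0.0147
290 0.4643 yc 0.1832 w 0.0147
291 0.4619 yc 0.1832 w 0.0147
292 0.4594 yc 0.1832 w 0.0147
293 0.457 yc 0.1832 w 0.0147
294 0.4546 yc 0.1831 w 0.0147
295 0.4521 yc 0.1831 w 0.0147
296 0.4497 yc 0.1843 w 0.0171
297 0.4473 yc 0.1843 w 0.0171
298 0.4448 yc 0.183 w 0.0147
299 0.4424 yc 0.1818 w 0.0122
300 0.4399 yc 0.1805 w 0.0098
301 0.4375 yc 0.1805 w 0.0098
302 0.4351 yc 0.1793 w 0.0073
```

View pics/c5.png

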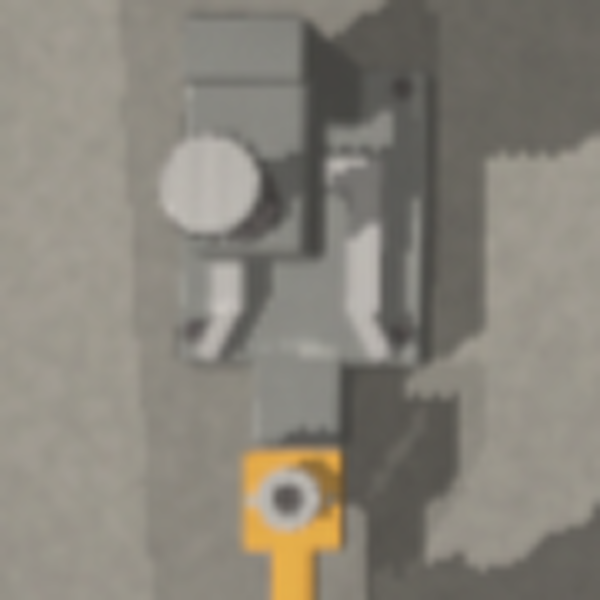

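Run:
```python
from h import *
p=ctrl.read_camera("top")
c=lambda x,y:[165+x/6.667-.5,195+y/6.667-.5]
for n,pts,z in(("rails in",[(243,285),(347,285)],.035),("mouth in",[(220,350),(365,350)],.035),("tongue",[(255,400),(341,400)],.025),("base",[(183,355),(427,355)],.025),("head",[(188,240),(305,240)],.126),("headback",[(188,20),(305,20)],.126),("cap",[(160,185),(263,185)],.18)):
    q=plane(p,np.array([c(*a) for a in pts]),z);print(n,q[:,:2].round(4).tolist(),"yc",q[:,1].mean().round(4),"w",(q[0,1]-q[1,1]).round(4))
g=cv2.cvtColor(p["frame"],cv2.COLOR_RGB2GRAY)
for v in (252,255,258): print(v,g[v,196:224].tolist())
for v in (236,239): print(v,g[v,192:228].tolist())
```

```text
rails in [[0.5953, 0.2047], [0.5949, 0.1659]] yc 0.1853 w 0.0388
mouth in [[0.571, 0.213], [0.5704, 0.159]] yc 0.186 w 0.054
tongue [[0.553, 0.2019], [0.5527, 0.1696]] yc 0.1857 w 0.0322
base [[0.5702, 0.2291], [0.5693, 0.1375]] yc 0.1833 w 0.0916
head [[0.6009, 0.2045], [0.6004, 0.1638]] yc 0.1842 w 0.0407
headback [[0.6784, 0.2055], [0.6779, 0.1645]] yc 0.185 w 0.041
cap [[0.6125, 0.2016], [0.6122, 0.1673]] yc 0.1845 w 0.0343
252 [136, 136, 136, 137, 136, 136, 139, 140, 137, 137, 139, 139, 139, 138, 137, 138, 137, 138, 135, 120, 80, 74, 83, 88, 89, 88, 89, 89]
255 [137, 137, 136, 136, 137, 136, 139, 147, 139, 138, 137, 138, 139, 139, 137, 137, 137, 137, 134, 116, 79, 75, 86, 87, 86, 87, 88, 88]
258 [139, 140, 140, 137, 135, 136, 140, 150, 141, 139, 138, 138, 138, 134, 129, 136, 134, 129, 132, 114, 77, 74, 84, 86, 87, 87, 87, 87]
236 [147, 138, 136, 141, 156, 178, 183, 183, 172, 130, 93, 90, 92, 106, 134, 138, 138, 136, 136, 137, 137, 137, 137, 137, 147, 171, 182, 184, 183, 166, 101, 91, 92, 106, 137, 133]
239 [150, 139, 137, 142, 159, 180, 185, 186, 172, 129, 94, 90, 96, 116, 135, 137, 137, 138, 139, 139, 138, 137, 138, 138, 148, 173, 183, 184, 182, 166, 101, 91, 92, 106, 135, 128]
```

Run:
```python
from h import *
go([.482,.1848,.033]);go([.512,.1848,.032])
```

```text
t 7.05 tcp [0.412 0.184 0.037] shift [-0.0699, 0.0008, 0.0062] turn [0.03, 1.78, 0.0] q [ 0.26  0.47  1.98 -0.01  0.66 -1.31] f [-0.1  0.8 -2.1] w 0.0092
t 7.05 tcp [0.412 0.184 0.037] shift [-0.0998, 0.0008, 0.0081] turn [0.03, 1.78, 0.0] q [ 0.26  0.47  1.98 -0.01  0.66 -1.31] f [-0.1  0.8 -2.1] w 0.0092
```

```bash
python3 -m creep '[[[-0.01,0.001,0.001],[0,0,0],1],[[-0.02,0.001,0.002],[0,0,0],1],[[-0.03,0.001,0.003],[0,0,0],1],[[-0.04,0.001,0.004],[0,0,0],1],[[-0.05,0.001,0.005],[0,0,0],1],[[-0.06,0.001,0.0055],[0,0,0],1],[[-0.07,0.001,0.006],[0,0,0],1],[[-0.07,0.001,0.006],[0,0,0],1],[[-0.07,0.001,0.006],[0,0,0],1]]'
python3 - <<'E'
from h import *
go([.508,.1848,.032])
look(.40,.65,.13,.24,.02)
p=ctrl.read_camera("top");rows(p,.04,.49,.60,.183)
E
```

```text
time: 8.18
tcp_pos: [0.4812, 0.1849, 0.0323]
tcp_rot: [-0.0, 1.0, -0.0, 0.014]
ft_force: [0.2, -0.1, -3.2]
grip_width: 0.0094
gripper_force: 108.3
t 8.18 tcp [0.4812 0.1849 0.0323] shift [-0.0268, -0.0001, 0.0011] turn [-0.0, 1.66, 0.01] q [ 0.22  0.56  1.81 -0.01  0.74 -1.34] f [ 0.2 -0.1 -3.2] w 0.0094
top 239 pitch slope 0.004 ztop at nose 0.039 x 0.4326 0.6025 big y 0.1661 0.205 mean big [0.5856 0.1836 0.0391] shank y(x) [0.054 0.152]
scene 161 pitch slope 0.006 ztop at nose 0.0372 x 0.4364 0.603 big y 0.1608 0.1919 mean big [0.5908 0.1746 0.0376] shank y(x) [0.057 0.15 ]
249 0.5653 yc 0.1846 w 0.0346
250 0.5628 yc 0.1834 w 0.0173
251 0.5603 yc 0.1833 w 0.0173
252 0.5578 yc 0.1833 w 0.0173
253 0.5553 yc 0.1833 w 0.0173
254 0.5529 yc 0.1833 w 0.0173
255 0.5504 yc 0.1832 w 0.0173
256 0.5479 yc 0.1832 w 0.0173
257 0.5454 yc 0.1832 w 0.0173
258 0.543 yc 0.1832 w 0.0173
259 0.5405 yc 0.1831 w 0.0173
260 0.538 yc 0.1844 w 0.0148
261 0.5356 yc 0.1843 w 0.0148
262 0.5331 yc 0.1831 w 0.0123
263 0.5306 yc 0.1818 w 0.0099
264 0.5281 yc 0.1818 w 0.0099
265 0.5257 yc 0.1805 w 0.0074
```

```bash
python3 -m creep '[[[-0.005,0,0.0002],[0,0,0],1],[[-0.01,0,0.0004],[0,0,0],1],[[-0.015,0,0.0006],[0,0,0],1],[[-0.02,0,0.0008],[0,0,0],1],[[-0.024,0,0.0008],[0,0,0],1],[[-0.024,0,0.0008],[0,0,0],1]]'; python3 -m creep '[[[-0.001,0,0],[0,0,0],1],[[-0.002,0,0],[0,0,0],1],[[-0.002,0,0],[0,0,0],1]]'; python3 -m creep '[[[-0.001,0,0],[0,0,0],1],[[-0.001,0,0],[0,0,0],1]]'
```

```text
time: 9.07
tcp_pos: [0.506, 0.1849, 0.0323]
tcp_rot: [0.0, 1.0, 0.0, 0.015]
ft_force: [0.7, 0.0, -2.9]
grip_width: 0.0094
gripper_force: 108.3
time: 9.45
tcp_pos: [0.5077, 0.185, 0.0324]
tcp_rot: [-0.0, 1.0, 0.0, 0.015]
ft_force: [-0.1, -0.4, -3.3]
grip_width: 0.0096
gripper_force: 108.3
time: 9.7
tcp_pos: [0.5088, 0.185, 0.0324]
tcp_rot: [-0.0, 1.0, 0.0, 0.015]
ft_force: [-0.4, -0.1, -2.5]
grip_width: 0.0097
gripper_force: 108.3
```

```bash
for i in 1 2 3; do python3 -m creep '[[[-0.0005,0,0],[0,0,0],1],[[-0.001,0,0],[0,0,0],1],[[-0.001,0,0],[0,0,0],1]]' | grep -E "tcp_pos|ft"; done
python3 - <<'E'
from h import *
p=ctrl.read_camera("top");rows(p,.04,.55,.62,.183)
E
```

```text
tcp_pos: [0.5097, 0.185, 0.0325]
ft_force: [0.7, 0.4, -1.9]
tcp_pos: [0.5104, 0.1849, 0.0324]
ft_force: [-1.4, 1.6, -3.0]
tcp_pos: [0.5104, 0.1849, 0.0321]
ft_force: [-5.2, 0.1, -2.1]
249 0.5652 yc 0.1797 w 0.0099
```

Stop met (−5 N at TCP x 0.510, which is where the geometry puts it). Lowering slightly, then letting go.

```bash
python3 -m creep '[[[0,0,0.0007],[0,0,0],1],[[0,0,0.0007],[0,0,0],1]]' | grep -E "tcp_pos|ft"; python3 -m creep '[[[0,0,0.0007],[0,0,0],0.9],[[0,0,0.0007],[0,0,0],0.7],[[0,0,0.0007],[0,0,0],0.6],[[0,0,0.0007],[0,0,0],0.6],[[0,0,-0.02],[0,0,0],0.6],[[0,0,-0.06],[0,0,0],0.6],[[0,0,-0.1],[0,0,0],0.6],[[0.05,0,-0.16],[0,1.8,0],0.6],[[0.08,0,-0.22],[0,1.8,0],1],[[0.08,0,-0.22],[0,1.8,0],1]]'
python3 - <<'E'
from h import *
go([.612,.1845,.215])
look(.42,.65,.13,.24,.02,"pics/c6.png")
p=ctrl.read_camera("top");rows(p,.037,.46,.62,.183)
E
```

```text
tcp_pos: [0.5104, 0.1849, 0.0317]
ft_force: [-6.6, -0.3, 0.1]
time: 12.38
tcp_pos: [0.4252, 0.1853, 0.253]
tcp_rot: [-0.0, 1.0, 0.001, 0.002]
ft_force: [0.3, 0.7, -0.9]
grip_width: 0.0006
gripper_force: 0.0
t 12.38 tcp [0.4252 0.1853 0.253 ] shift [-0.1866, -0.0009, 0.0389] turn [0.09, 0.26, 0.03] q [ 0.25  0.21  1.65  0.    1.28 -1.33] f [ 0.3  0.7 -0.9] w 0.0006
top 426 pitch slope -0.004 ztop at nose 0.0383 x 0.4619 0.6278 big y 0.1633 0.2021 mean big [0.6041 0.1799 0.0429] shank y(x) [0.002 0.183]
scene 207 pitch slope 0.007 ztop at nose 0.0377 x 0.4632 0.6305 big y 0.162 0.2022 mean big [0.6176 0.1772 0.0388] shank y(x) [0.012 0.174]
249 0.5655 yc 0.184 w 0.0174
250 0.5631 yc 0.184 w 0.0174
251 0.5606 yc 0.1839 w 0.0174
252 0.5581 yc 0.1839 w 0.0173
253 0.5556 yc 0.1851 w 0.0149
254 0.5531 yc 0.1839 w 0.0173
255 0.5506 yc 0.1838 w 0.0173
256 0.5482 yc 0.1838 w 0.0173
257 0.5457 yc 0.1838 w 0.0173
258 0.5432 yc 0.185 w 0.0149
259 0.5407 yc 0.1837 w 0.0173
260 0.5382 yc 0.1837 w 0.0173
261 0.5358 yc 0.1849 w 0.0148
262 0.5333 yc 0.1849 w 0.0148
263 0.5308 yc 0.1849 w 0.0148
264 0.5283 yc 0.1849 w 0.0148
265 0.5259 yc 0.1848 w 0.0148
266 0.5234 yc 0.1848 w 0.0148
267 0.5209 yc 0.1848 w 0.0148
268 0.5185 yc 0.1848 w 0.0148
269 0.516 yc 0.1847 w 0.0148
270 0.5135 yc 0.1847 w 0.0148
271 0.5111 yc 0.1847 w 0.0148
272 0.5086 yc 0.1847 w 0.0148
273 0.5061 yc 0.1846 w 0.0148
274 0.5037 yc 0.1846 w 0.0148
275 0.5012 yc 0.1846 w 0.0148
276 0.4987 yc 0.1846 w 0.0148
277 0.4963 yc 0.1845 w 0.0148
278 0.4938 yc 0.1845 w 0.0148
279 0.4914 yc 0.1845 w 0.0148
280 0.4889 yc 0.1845 w 0.0148
281 0.4864 yc 0.1844 w 0.0148
282 0.484 yc 0.1844 w 0.0148
283 0.4815 yc 0.1844 w 0.0197
284 0.4791 yc 0.1831 w 0.0222
285 0.4766 yc 0.1843 w 0.0246
286 0.4742 yc 0.1843 w 0.0246
287 0.4717 yc 0.1843 w 0.0246
288 0.4693 yc 0.1843 w 0.0246
289 0.4668 yc 0.183 w 0.0221
290 0.4644 yc 0.1842 w 0.0197
291 0.4619 yc 0.1842 w 0.0148
```

View pics/c6.png

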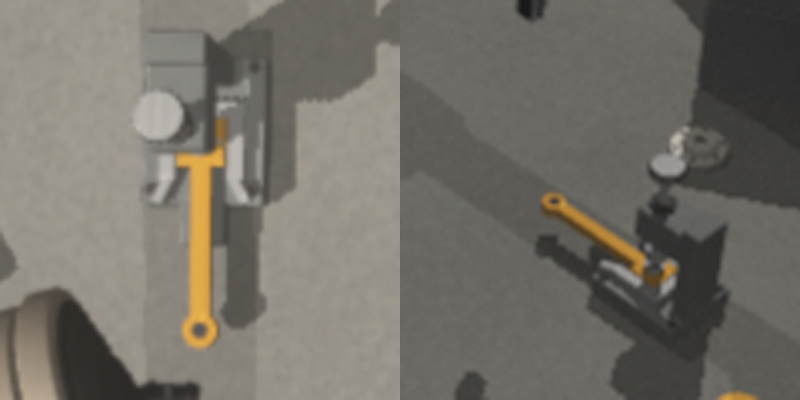

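Rod lies straight in the guide with its nose at the stop, let go (top crop: little end 199,330, big end under the head). Next, over the cap (158,115).

```bash
python3 -m creep '[[[-0.06,-0.001,0],[0,0,0],1],[[-0.12,-0.001,0.01],[0,0,0],1],[[-0.165,-0.001,0.02],[0,0.2,0],1],[[-0.185,-0.001,0.04],[0,0.2,0],1],[[-0.186,-0.001,0.05],[0,0.2,0],1],[[-0.186,-0.001,0.05],[0,0.2,0],1],[[-0.186,-0.001,0.05],[0,0.2,0],1],[[-0.186,-0.001,0.05],[0,0.2,0],1]]'
python3 - <<'E'
from h import *
go([.612,.1845,.19])
E
```

```text
time: 13.52
tcp_pos: [0.611, 0.1842, 0.2003]
tcp_rot: [-0.0, 1.0, 0.0, -0.002]
ft_force: [0.4, 0.3, 0.4]
grip_width: 0.0002
gripper_force: 0.0
t 13.53 tcp [0.611  0.1842 0.2003] shift [-0.001, 0.0003, 0.0103] turn [0.03, -0.19, 0.03] q [ 0.17  0.58  1.23  0.    1.34 -1.4 ] f [0.4 0.3 0.4] w 0.0002
```

```bash
python3 -m creep '[[[-0.001,0,0.004],[0,0,0],1],[[-0.001,0,0.008],[0,0,0],1],[[-0.001,0,0.012],[0,0,0],1],[[-0.001,0,0.014],[0,0,0],1],[[-0.001,0,0.014],[0,0,0],1]]'|grep -E "tcp_pos|ft"
for i in 1 2 3; do python3 -m creep '[[[0,0,0.001],[0,0,0],1],[[0,0,0.002],[0,0,0],1],[[0,0,0.002],[0,0,0],1]]' | grep -E "tcp_pos|ft"; done
```

```text
tcp_pos: [0.612, 0.1839, 0.1847]
ft_force: [0.6, -0.6, 0.7]
tcp_pos: [0.612, 0.1839, 0.183]
ft_force: [-0.5, 0.9, 0.3]
tcp_pos: [0.612, 0.1839, 0.1809]
ft_force: [0.3, -0.8, 0.4]
tcp_pos: [0.6121, 0.184, 0.1792]
ft_force: [-0.2, 0.5, 1.7]
```

```bash
for i in 1 2 3; do python3 -m creep '[[[0,0,0.001],[0,0,0],1],[[0,0,0.002],[0,0,0],1],[[0,0,0.002],[0,0,0],1]]' | grep -E "tcp_pos|ft"; done;  for i in 1 2 3 4 5; do python3 -m creep '[[[0,0,0.0005],[0,0,0],1],[[0,0,0.001],[0,0,0],1],[[0,0,0.001],[0,0,0],1]]' | grep -E "tcp_pos|ft"; done
```

```text
tcp_pos: [0.6121, 0.1839, 0.177]
ft_force: [0.1, -0.5, 1.9]
tcp_pos: [0.6121, 0.1839, 0.1749]
ft_force: [0.3, -0.4, 2.5]
tcp_pos: [0.612, 0.184, 0.173]
ft_force: [0.9, -0.8, 1.8]
tcp_pos: [0.612, 0.1839, 0.172]
ft_force: [0.7, 0.2, 2.4]
tcp_pos: [0.612, 0.1839, 0.171]
ft_force: [0.8, -0.0, 2.6]
tcp_pos: [0.612, 0.184, 0.17]
ft_force: [0.3, 0.7, 2.3]
tcp_pos: [0.612, 0.184, 0.169]
ft_force: [0.6, 0.9, 2.4]
tcp_pos: [0.6121, 0.1839, 0.1688]
ft_force: [0.1, -0.6, 7.0]
```

```bash
for i in 1 2 3 4; do python3 -m creep '[[[0,0,0.0005],[0,0,0],1],[[0,0,0.001],[0,0,0],1],[[0,0,0.001],[0,0,0],1]]' | grep -E "tcp_pos|ft"; done
```

```text
tcp_pos: [0.6121, 0.184, 0.168]
ft_force: [-0.2, -0.6, 7.2]
tcp_pos: [0.6121, 0.184, 0.167]
ft_force: [0.0, 0.2, 7.4]
tcp_pos: [0.6121, 0.184, 0.1661]
ft_force: [0.7, -0.2, 8.8]
tcp_pos: [0.6121, 0.184, 0.1651]
ft_force: [-0.1, -0.4, 9.1]
```

```bash
python3 -m creep '[[[0,0,0.0005],[0,0,0],1],[[0,0,0.0005],[0,0,0],1]]' | grep -E "tcp_pos|ft"
```

```text
tcp_pos: [0.6121, 0.184, 0.1646]
ft_force: [-0.8, 0.5, 7.7]
```

```bash
for i in 1 2; do python3 -m creep '[[[0,0,0.0005],[0,0,0],1],[[0,0,0.0005],[0,0,0],1]]' | grep -E "tcp_pos|ft"; done
```

```text
tcp_pos: [0.6121, 0.184, 0.1641]
ft_force: [-0.6, -0.9, 9.1]
tcp_pos: [0.6121, 0.184, 0.1638]
ft_force: [-1.5, -0.5, 9.4]
```

```bash
python3 -m creep '[[[0,0,0.0004],[0,0,0],1],[[0,0,0.0004],[0,0,0],1]]' | grep -E "tcp_pos|ft"
```

```text
tcp_pos: [0.6122, 0.184, 0.1638]
ft_force: [-2.0, 0.1, 10.5]
```

```bash
python3 -m creep '[[[0,0,0.0004],[0,0,0],1],[[0,0,0.0004],[0,0,0],1]]' | grep -E "tcp_pos|ft"
```

```text
tcp_pos: [0.6122, 0.184, 0.1637]
ft_force: [-1.8, -0.7, 12.0]
```

```bash
python3 -m creep '[[[0,0,0.0004],[0,0,0],1],[[0,0,0.0004],[0,0,0],1]]' | grep -E "tcp_pos|ft"
```

```text
tcp_pos: [0.6122, 0.184, 0.1635]
ft_force: [-3.2, -0.4, 14.5]
```

Second stop is firm: 14.5 N at about 16.3 mm of travel. Releasing.

```bash
python3 -m creep '[[[0,0,0],[0,0,0],1],[[0,0,-0.003],[0,0,0],1],[[0,0,-0.006],[0,0,0],1],[[0,0,-0.01],[0,0,0],1],[[0,0,-0.015],[0,0,0],1],[[0,0,-0.022],[0,0,0],1],[[0,0,-0.04],[0,0,0],1],[[0,0,-0.07],[0,0,0],1],[[0.05,0,-0.09],[0,0,0],1],[[0.1,0,-0.09],[0,0,0],1]]'; python3 -m creep '[[[0.06,0,0],[0,0,0],1],[[0.1,0,0],[0,0,0],1],[[0.1,0,0],[0,0,0],1]]'|grep time
python3 - <<'E'
from h import *
for n in("top","scene"):
    p=ctrl.read_camera(n);W=cloud(p).reshape(-1,3);q=W[(W[:,2]>.15)&(W[:,2]<.2)&(abs(W[:,0]-.612)<.025)&(abs(W[:,1]-.184)<.025)];print(n,"cap z",len(q),np.median(q[:,2]),q.mean(0))
look(.42,.65,.13,.24,.02)
p=ctrl.read_camera("top");rows(p,.037,.46,.467,.183)
E
```

```text
time: 22.52
tcp_pos: [0.5115, 0.1839, 0.2529]
tcp_rot: [0.0, 1.0, 0.0, -0.002]
ft_force: [-0.9, 0.8, 0.5]
grip_width: -0.0002
gripper_force: 0.0
time: 22.9
top cap z 203 0.18044107991855518 [0.6112406  0.18324726 0.17997077]
scene cap z 93 0.17872703649712296 [0.61431816 0.17995046 0.17625469]
top 426 pitch slope -0.005 ztop at nose 0.0377 x 0.4618 0.6279 big y 0.163 0.2014 mean big [0.604  0.1797 0.0432] shank y(x) [0.005 0.181]
scene 205 pitch slope 0.002 ztop at nose 0.0373 x 0.4593 0.6311 big y 0.1615 0.2038 mean big [0.6184 0.1767 0.0383] shank y(x) [0.013 0.174]
289 0.4668 yc 0.183 w 0.0221
290 0.4644 yc 0.1842 w 0.0197
291 0.4619 yc 0.1842 w 0.0148
```

Cap back at its rest height and the rod hasn't moved. Handing in.

```bash
python3 -c "
from workcell import ctrl
print(ctrl.finish_job())"
```

```text
the job is handed in; nothing more can be done
None
```

I handed the job in at about 23 s, and the interface gave no verdict. The rod lies in the guide against the back stop. The bush was pressed to the firm second stop (last force reading 14.5 N, about 16.3 mm of travel), and the cap is back at its rest height.

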